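Draw the dark plate out from under the dish at the viewing station

ROBOT

A 6-joint arm with a two-finger parallel gripper is mounted at the origin on the work surface. World frame = base frame: x ahead of the robot, y to its left, z up, the work surface at z = 0. Lengths are in mm, angles in rad, forces in N, time in s.
With the tool pointing down it reaches from about 400 to 825 mm from the base axis. Payload 7 kg.
Tool frame: the origin (TCP) lies at the very end of the fingers, on their centre line; the grasp point (between the pads) lies 19 mm behind it; z points along the fingers, y is the direction in which the jaws open and shut (so a half turn about z gives the same grasp; the last joint's range is limited). The gripper opens to 88 mm and grips with 3 to 60 N. Pads are 19 mm wide; open, the fingers measure 130 mm over their backs; the gripper's body (78 mm by 193 mm) begins 47 mm behind the grasp point.
Start: joints at [1.584, 0.359, 0.012, 0, -1.224, -0.288], TCP at [183.174, 649.648, 226.561] pointing down, gripper open.
Joint ranges: [-3.07, 3.07], [-1.43, 2.12], [-1.02, 1.25], [-3.03, 1.67], [-3.05, -0], [-3.03, 3.03]. Speed limits (rad/s): [2.39, 2.39, 3.01, 3.14, 3.14, 3.14].

INTERFACE

Orientations are given as a unit quaternion [x, y, z, w].
In Python, from plant import bot gives the robot as it stands. Calls block until the motion is done:
- bot.move_ptp(position, orientation): joint-space move of the TCP to a pose.
- bot.line_to(position, velocity=150, ori=None): straight line of the TCP; ori=None keeps the orientation; velocity is the mean speed in mm/s.
- bot.move_joints(angles): joint-space move.
- bot.move_gripper(opening, force=None): finger opening in mm; force is the grip in N (None keeps the last); returns when the fingers have stopped.
- bot.pause(seconds).
- bot.solve_ik(position, orientation): joint angles nearest the present ones, or None.
- bot.read_state(): the state.
- bot.camera(name): name is "side" or "top" or "wrist"; returns the picture (480x640x3 uint8, red, green, blue); there is no depth.
- bot.get_calibration(name): a dict with "fx", "fy", "cx", "cy" (pixels), "view" (4x4, takes a point from world to camera coordinates); the wrist camera has in their place "T_tool_cam" (4x4, takes a point from camera to tool coordinates, whose origin is the TCP and whose axes are the flange's). Camera axes: x right, y up, looking along -z (the intrinsics and any distortion apply to the point x, -y, -z); pixel columns grow to the right and rows downward; lengths in mm; the calibration is good to about 2 mm. The wrist camera is an equidistant fisheye: a pixel r from the principal point sees the ray r / f radians off the axis. A picture is of the moment at which its call begins: read the wrist's pose just before it. get_calibration takes no time and is no camera call.
A pose or a line that the arm cannot do raises bot.Unreachable and nothing moves.
- bot.close_job(): hands the job in, once; it reports no verdict.
The state is a dict: "t": time; "joint_pos": joint angles; "qvel": joint speeds; "tau": joint torques, N m; "tcp_pos": TCP position; "eef_rot": TCP orientation; "contact_force": force on the tool from outside, world axes, zero at the start; "moment": the same for the moment, N m; "width": finger opening in mm.
Only numpy, scipy, OpenCV 4.12 (cv2) and the standard library are available. Lean on these libraries where they do the work, as an engineer would, in place of code of your own. Each camera call takes 0.05 s, during which the arm holds its last target.

TASK

At the light viewing station, lift the amber shield by its black grip until its red pawl catches in the notch and holds it up by itself. Then draw the black plate by its yellow handle straight out from under the covered glass dish, leaving the dish standing where it is, and lay the plate gently, flat and square, in the middle of the blue-topped block. Leave the shield up, and do not disturb the tube rack, jar and beaker.

Things in the scene. Friction and masses are not known exactly. Their poses are not given: they have to be found in the camera images.
- station: Grey light viewing station, fixed, base x -60..95, y +-95, top z 48 mm. Origin at table level; x points from its front (handle side, to the robot's left) to its back, z up. A 96 mm wide channel along x (floor z 48) between two ledges (top z 52) holds the black plate. Rubber stops (rear face x -21, y +-57, top z 68) keep the dish back; the plate passes between. Guide posts at x -50, y +-72, up to z 165.
- shield (a joint): Height of the shield above its lowest position, m: 0 at the start, end stop 0.048. The spring pawl snaps over the notch at about 0.038 to 0.040 (lift to 0.044 to be sure); let down, it rests caught at about 0.035. Lifting takes about 5 N. Low, its feet block the plate's front edge; caught, its lower edge is 30 mm above the plate.
- shield_grip (a point): Grip point in the black block on top of the shield: 36 mm wide (y), 16 thick (x), 38 high; the point is 24 mm above the shield's top edge. Axes as the station's. The shield is an amber panel 126 mm wide, 6 thick, 105 high, in the station's plane x -50 mm, with a hood along its top edge reaching forward to x -74.
- plate_mid (a point): Centre, half-way up, of the black plate: 100 (x) x 90 (y) x 6 mm, 0.13 kg. At the start its axes are parallel to the station's, its centre at about station x +8 mm. A tab 28 mm wide, 6 thick, runs from its front edge to 108 mm in front (-x) of this point. To clear dish, shield and base, draw it level about 120 mm to station -x before lifting.
- plate_handle (a point): Centre of the yellow handle, 30 (plate x) x 28 (y) x 30 mm high, standing on the tab 93 mm in front (-x) of the plate's centre; this point is 21 mm above the plate's underside. The shield and hood stand 32 mm behind it and tower above it, so the gripper must come in leaning back to the front, 35 to 45 degrees from vertical, and grip across the 28 mm width.
- dish_mid (a point): Centre of the covered glass dish standing on the plate: 94 (station x) x 134 (y) mm, lid top 58 and lid knob top 70 mm above its underside, this point 29 mm above it; 0.4 to 0.8 kg. As the plate is drawn it slides up to about 10 mm to the stops and settles 2 mm onto the ledges, which is all right.
- block_top (a point): Centre of the top of the fixed metal block with a blue top, where the plate's body is to lie: 120 (x) x 140 (y) mm, 45 mm high. With the plate's axes parallel to the block's, tab and handle overhang the block's -x edge, which faces away from the station, to the robot's left.
- rack_mid (a point): Centre of a white rack of closed tubes, 80 (x) x 150 (y) x 92 mm high, loose; not to be moved.
- jar_mid (a point): Centre of an amber jar, 68 mm in diameter, 110 mm high, loose; not to be moved.
- beaker_mid (a point): Centre of a glass beaker, 72 mm in diameter, 90 mm high, loose; not to be moved.

How it is judged:
By the outcome, as a careful person would: the job done as asked, in the order asked, and still so for the second after the job is handed in, with the robot touching nothing.
It also fails if it takes over 54 s, if anything falls off the work surface, if the arm or the gripper's body presses on something with over 40 N, if the wrist force passes 120 N, or if a joint passes its speed limit or range.

## Working session

There is one attempt and no reset: what is moved stays moved. The work goes in short steps, each a Python script; the robot and the scene stay as the last script left them, time stands still between calls to the robot, and variables do not carry over. Pictures are saved under pics/ and viewed, and the job is handed in when it is done.

```bash
ls; mkdir -p pics
python3 - <<'E'
from plant import bot
import cv2,numpy as np
np.set_printoptions(precision=4,suppress=True)
s=bot.read_state(); print(s)
for n in ("side","top","wrist"):
    im=bot.camera(n); cv2.imwrite(f"pics/{n}0.png",im[:,:,::-1]); print(n,bot.get_calibration(n))
E
```

```text
pics
{'t': 0.0, 'joint_pos': array([ 1.5841,  0.3594,  0.011 , -0.0003, -1.2241, -0.2881]), 'qvel': array([ 0.0006, -0.0008,  0.0012, -0.0004, -0.0003,  0.0028]), 'tau': array([  0.0006, -58.2716,  29.3051,   6.9971,   0.007 ,  -0.0002]), 'tcp_pos': array([183.0493, 649.183 , 225.6127]), 'eef_rot': array([ 0.9906, -0.137 , -0.    ,  0.0008]), 'contact_force': array([ 0.2428,  0.136 , -0.5694]), 'moment': array([ 0.0056,  0.0305, -0.0298]), 'width': 87.86021081008673}
side {'fx': 604.6317347292371, 'fy': 604.6317347292371, 'cx': 325.37657223684823, 'cy': 245.88445273031982, 'view': array([[  -0.8587,   -0.5124,   -0.0033,  489.3464],
       [   0.3344,   -0.5653,    0.7541, -340.3629],
       [  -0.3883,    0.6465,    0.6567, -814.3231],
       [   0.    ,    0.    ,    0.    ,    1.    ]])}
top {'fx': 612.7265180206681, 'fy': 612.7265180206681, 'cx': 318.4220695668809, 'cy': 238.4245195720112, 'view': array([[   -0.006 ,    -1.    ,     0.0035,   -65.5536],
       [    0.9948,    -0.0056,     0.102 ,  -599.3238],
       [   -0.102 ,     0.0041,     0.9948, -1316.2927],
       [    0.    ,     0.    ,     0.    ,     1.    ]])}
wrist {'fx': 371.64829954431775, 'fy': 371.64829954431775, 'cx': 318.83970723608417, 'cy': 244.90077682644042, 'T_tool_cam': array([[   0.0012,    0.9605,    0.2782,   75.352 ],
       [   1.    ,   -0.0012,   -0.0002,    0.4283],
       [   0.0001,    0.2782,   -0.9605, -157.9235],
       [   0.    ,    0.    ,    0.    ,    1.    ]])}
```

View pics/side0.png

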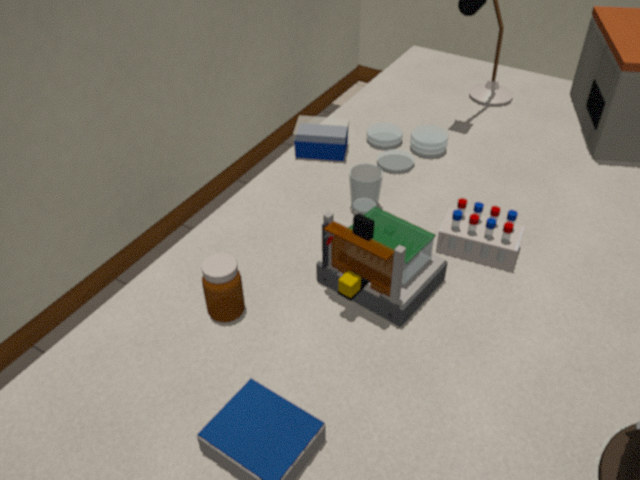

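View pics/top0.png

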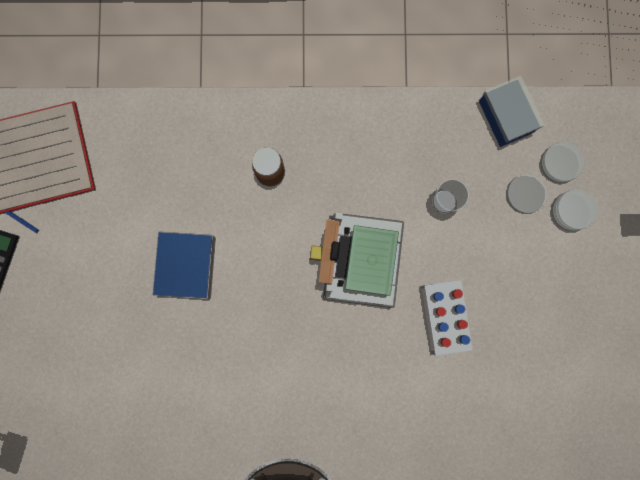

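View pics/wrist0.png

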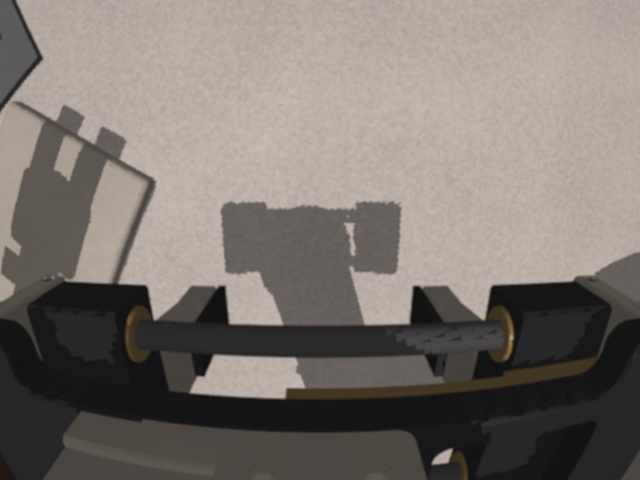

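Top view: the station is near (365,260) with its front to image-left, the blue block at (183,265), jar (268,165), beaker (448,198) and rack (447,318). In the side view the yellow handle is at (350,285) and the black grip at (363,227). The arm is out of both fixed views.

```bash
cat > h.py <<'E'
import numpy as np,cv2
from plant import bot
np.set_printoptions(precision=3,suppress=True)
C={n:bot.get_calibration(n) for n in("side","top")}
def ray(n,uv):
    c=C[n];V=c["view"];d=np.array([(uv[0]-c["cx"])/c["fx"],-(uv[1]-c["cy"])/c["fy"],-1.0])
    return -V[:3,:3].T@V[:3,3],V[:3,:3].T@(d/np.linalg.norm(d))
def onz(n,uv,z):
    o,d=ray(n,uv);return o+d*(z-o[2])/d[2]
def tri(uvs,uvt):
    A=np.zeros((3,3));b=np.zeros(3);R=[ray("side",uvs),ray("top",uvt)]
    for o,d in R:
        P=np.eye(3)-np.outer(d,d);A+=P;b+=P@o
    p=np.linalg.solve(A,b);return p,[np.linalg.norm((np.eye(3)-np.outer(d,d))@(p-o)) for o,d in R]
def proj(n,p):
    c=C[n];q=c["view"][:3,:3]@p+c["view"][:3,3];return np.array([c["cx"]+c["fx"]*q[0]/-q[2],c["cy"]-c["fy"]*q[1]/-q[2]])
E
python3 - <<'E'
from h import *
t=cv2.imread("pics/top0.png");s=cv2.imread("pics/side0.png")
cv2.imwrite("pics/topz.png",cv2.resize(t[205:315,300:420],None,fx=5,fy=5,interpolation=cv2.INTER_CUBIC))
cv2.imwrite("pics/sidez.png",cv2.resize(s[205:325,310:455],None,fx=5,fy=5,interpolation=cv2.INTER_CUBIC))
def big(m):
    c,_=cv2.findContours(m.astype(np.uint8),cv2.RETR_EXTERNAL,cv2.CHAIN_APPROX_NONE);return max(c,key=cv2.contourArea)
for n,im,roi in(("top",t,(slice(200,320),slice(140,230))),("side",s,(slice(370,480),slice(180,340)))):
    h=cv2.cvtColor(im,cv2.COLOR_BGR2HSV);m=np.zeros(h.shape[:2],bool)
    m[roi]=((abs(h[...,0].astype(int)-108)<14)&(h[...,1]>140)&(h[...,2]>60))[roi]
    c=big(m);P=np.array([onz(n,p[0]+0.0,45)[:2] for p in c],np.float32)
    print(n,"block",cv2.minAreaRect(P),cv2.boundingRect(c))
for n,im in(("top",t),("side",s)):
    h=cv2.cvtColor(im,cv2.COLOR_BGR2HSV);m=(abs(h[...,0].astype(int)-27)<5)&(h[...,1]>170)&(h[...,2]>90)
    c=big(m);print(n,"yellow",cv2.minAreaRect(c),cv2.boundingRect(c),m.sum())
h=cv2.cvtColor(t,cv2.COLOR_BGR2HSV);m=(abs(h[...,0].astype(int)-60)<20)&(h[...,1]>50);m[:, :300]=0;m[:,430:]=0
c=big(m);print(cv2.boundingRect(c))
for z in(100,112):print("dish",z,cv2.minAreaRect(np.array([onz("top",p[0]+0.0,z)[:2] for p in c],np.float32)))
E
```

```text
top block ((542.1437377929688, 226.420654296875), (111.8193588256836, 131.3429412841797), 85.84681701660156) (154, 234, 57, 63)
side block ((538.0460205078125, 228.7014923095703), (113.75331115722656, 133.51312255859375), 86.08163452148438) (199, 380, 124, 100)Traceback (most recent call last):
  File "<stdin>", line 14, in <module>
  File "<stdin>", line 6, in big
ValueError: max() iterable argument is empty
```

View pics/topz.png

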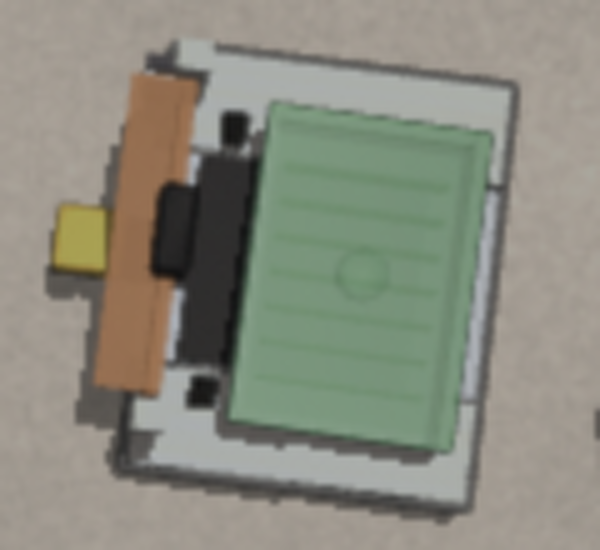

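View pics/sidez.png

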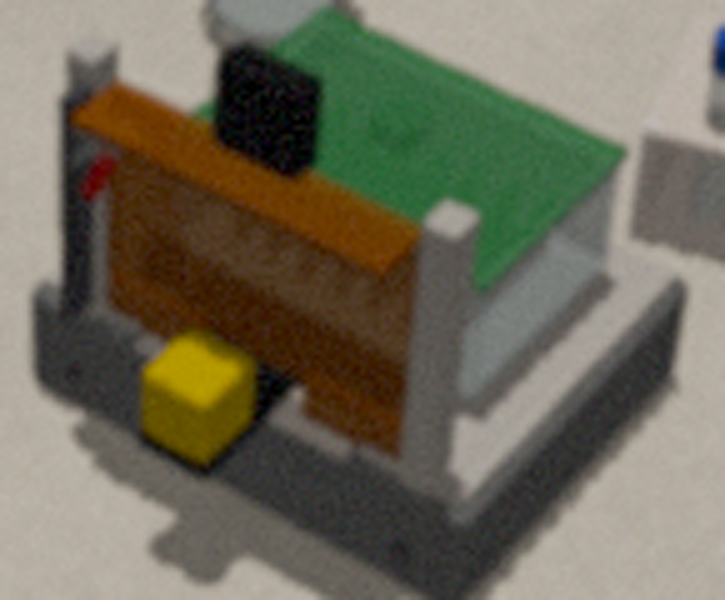

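Run:
```python
from h import *
t=cv2.imread("pics/top0.png");s=cv2.imread("pics/side0.png")
def cen(n,im,f,roi):
    h=cv2.cvtColor(im,cv2.COLOR_BGR2HSV).astype(int);m=np.zeros(h.shape[:2],np.uint8);y0,y1,x0,x1=roi
    m[y0:y1,x0:x1]=f(h)[y0:y1,x0:x1]
    c,_=cv2.findContours(m,cv2.RETR_EXTERNAL,cv2.CHAIN_APPROX_NONE);c=max(c,key=cv2.contourArea)
    M=cv2.moments(c);uv=np.array([M['m10']/M['m00'],M['m01']/M['m00']]);print(n,uv,cv2.boundingRect(c),cv2.contourArea(c));return uv,c
Y=lambda h:(h[...,0]>20)&(h[...,0]<36)&(h[...,1]>110)
ys,_=cen("ys",s,Y,(265,305,330,370));yt,_=cen("yt",t,Y,(240,265,305,325));print("handle",tri(ys,yt))
K=lambda h:h[...,2]<45
gs,_=cen("gs",s,K,(210,245,350,378));gt,_=cen("gt",t,lambda h:h[...,2]<38,(238,265,329,339));print("grip",tri(gs,gt))
G=lambda h:(abs(h[...,0]-62)<22)&(h[...,1]>45)
_,c=cen("dish",t,G,(215,305,335,410))
for z in(112,):print("dish",cv2.minAreaRect(np.array([onz("top",p[0]+0.0,z)[:2] for p in c],np.float32)))
print("knob",onz("top",(300+362/5,205+275/5),124))
O=lambda h:(h[...,0]<18)&(h[...,1]>90)
_,c=cen("hood",t,O,(210,290,310,345));print(cv2.minAreaRect(np.array([onz("top",p[0]+0.0,154)[:2] for p in c],np.float32)))
for z in (48,52): print([onz("top",(300+a/5,205+b/5),z)[:2] for a,b in((515,88),(467,508),(125,462),(180,42))])
print("grip z from size", proj("top",np.array([560.,-100,178])))
```

```text
ys [349.185 283.95 ] (338, 271, 25, 28) 463.0
yt [316.  252.5] (311, 246, 11, 14) 116.0
handle (array([563.113, -64.338,  67.805]), [np.float64(2.0446362276155305), np.float64(2.04463622761558)])
gs [363.06  226.729] (353, 214, 21, 26) 365.5
gt [335.16  255.053] (331, 242, 8, 19) 37.5
grip (array([554.199, -99.917, 171.489]), [np.float64(2.9172873761279257), np.float64(2.9172873761278217)])
dish [373.413 258.658] (350, 226, 48, 69) 2454.0
dish ((545.4987182617188, -178.3349151611328), (91.03398132324219, 132.34181213378906), 81.83222198486328)
knob [ 544.542 -178.416  124.   ]
hood [328.048 251.418] (319, 220, 21, 64) 658.0
((560.5585327148438, -88.74360656738281), (26.408048629760742, 125.61675262451172), 82.13619995117188)
[array([ 630.768, -253.275]), array([ 449.156, -229.015]), array([469.685, -82.321]), array([ 651.781, -107.581])]
[array([ 630.256, -252.701]), array([ 449.193, -228.514]), array([469.66 , -82.264]), array([ 651.206, -107.448])]
grip z from size [334.668 250.476]
```

```bash
cat >> h.py <<'E'
from scipy.spatial.transform import Rotation as Rn
def frame(yaw_deg):
    a=np.radians(yaw_deg);return np.array([np.cos(a),np.sin(a),0]),np.array([-np.sin(a),np.cos(a),0])
Z=np.array([0,0,1.])
def ori(yaw_deg,tilt,sgn):
    u,v=frame(yaw_deg);tz=-np.cos(np.radians(tilt))*Z+np.sin(np.radians(tilt))*u;ty=sgn*v
    return Rn.from_matrix(np.column_stack([np.cross(ty,tz),ty,tz]))
def tcp(grasp,R): return np.asarray(grasp)+19*R.as_matrix()[:,2]
O=np.array([552.7,-150.6,0]);YS=-98.1
def st(x,y,z):
    u,v=frame(YS);return O+x*u+y*v+z*Z
B=np.array([541,227,45.]);YB=-94.1
def wproj(p,state):  # world point -> wrist pixel
    c=bot.get_calibration("wrist");T=c["T_tool_cam"];R=Rn.from_quat(state["eef_rot"]).as_matrix()
    q=R.T@(p-state["tcp_pos"]);q=T[:3,:3].T@(q-T[:3,3]);x,y,z=q[0],-q[1],-q[2]
    r=np.hypot(x,y);th=np.arctan2(r,z);return np.array([c["cx"]+c["fx"]*th*x/r,c["cy"]+c["fy"]*th*y/r])
def wray(uv,state):
    c=bot.get_calibration("wrist");T=c["T_tool_cam"];R=Rn.from_quat(state["eef_rot"]).as_matrix()
    a=np.array([(uv[0]-c["cx"])/c["fx"],(uv[1]-c["cy"])/c["fy"]]);th=np.linalg.norm(a);k=np.sin(th)/th
    d=np.array([a[0]*k,-a[1]*k,-np.cos(th)]);return state["tcp_pos"]+R@T[:3,3],R@T[:3,:3]@d
def wonz(uv,z,state):
    o,d=wray(uv,state);return o+d*(z-o[2])/d[2]
E
python3 - <<'E'
from h import *
u,v=frame(YS)
loc=lambda p:(np.dot(p-O,u),np.dot(p-O,v))
for n,uv,z in(("jar",(267,158),110),("beaker",(454,194),90),("rack",(448,318),92)):
    p=onz("top",uv,z);print(n,p,"station",loc(p))
for nm,p in(("hand",[563,-64,68]),("handtop",onz("top",(316,252.5),84)),("grip",[559.5,-100,178]),("dish",[545.5,-178.3,0])):print(nm,loc(np.array(p)),p)
for s in(1,-1):
    R=ori(YS,0,s);print(s,"grip",bot.solve_ik(tcp(st(-50,0,178),R),R.as_quat()),bot.solve_ik(tcp(st(-50,0,330),R),R.as_quat()))
    for tl in (35,40,45):
        R=ori(YS,tl,s);print(tl,"hand",bot.solve_ik(tcp(st(-85,0,69),R),R.as_quat()))
        R2=ori(YB,tl,s);print("place",bot.solve_ik(tcp(B-93*frame(YB)[0]+21*Z,R2),R2.as_quat()))
E
```

```text
jar [760.871  38.086 110.   ] station (np.float64(-216.13506855011846), np.float64(179.50818729714504))
beaker [ 685.868 -356.578   90.   ] station (np.float64(185.15975850426537), np.float64(160.862160681376))
rack [ 425.416 -336.252   92.   ] station (np.float64(201.7340177234141), np.float64(-99.85519702020844))
hand (np.float64(-87.18733144721098), np.float64(-2.004803011314143)) [563, -64, 68]
handtop (np.float64(-87.76530617792481), np.float64(-1.3742855164259906)) [563.706 -63.517  84.   ]
grip (np.float64(-51.05332545763336), np.float64(-0.39744146356912524)) [559.5, -100, 178]
dish (np.float64(28.438144188699265), np.float64(-3.2252062108882233)) [545.5, -178.3, 0]
1 grip [ 0.165  0.239 -0.32   0.    -1.011  2.835] [ 0.165  0.14  -0.089  0.    -1.341  2.835]
35 hand [ 0.489  0.492 -0.617  0.606 -0.95   2.03 ]
place [ 0.992  0.701 -0.11   0.292 -1.319  1.923]
40 hand [ 0.515  0.528 -0.618  0.648 -1.005  1.968]
place [ 1.006  0.745 -0.079  0.314 -1.393  1.904]
45 hand [ 0.538  0.567 -0.616  0.681 -1.063  1.914]
place [ 1.019  0.79  -0.047  0.335 -1.465  1.887]
-1 grip [ 0.165  0.239 -0.32   0.    -1.011 -0.307] [ 0.165  0.14  -0.089  0.    -1.341 -0.307]
35 hand [ 0.489  0.492 -0.617  0.606 -0.95  -1.111]
place [ 0.992  0.701 -0.11   0.292 -1.319 -1.218]
40 hand [ 0.515  0.528 -0.618  0.648 -1.005 -1.173]
place [ 1.006  0.745 -0.079  0.314 -1.393 -1.238]
45 hand [ 0.538  0.567 -0.616  0.681 -1.063 -1.227]
place [ 1.019  0.79  -0.047  0.335 -1.465 -1.254]
```

Run:
```python
from h import *
R=ori(YS,0,-1)
bot.move_ptp(tcp(st(-90,0,330),R),R.as_quat())
bot.move_gripper(64)
s=bot.read_state();im=bot.camera("wrist");cv2.imwrite("pics/w1.png",im[:,:,::-1]);print(s["t"],s["tcp_pos"],s["eef_rot"],s["width"])
import pickle;pickle.dump(s,open("w1.pkl","wb"))
for nm,p in(("gripctop",(-50,0,192)),("handtop",(-86,0,84)),("post+",(-50,72,165)),("post-",(-50,-72,165)),("stop+",(-21,57,68))):print(nm,wproj(st(*p),s))
```

```text
3.6583 [565.382 -61.518 311.035] [-0.655  0.755 -0.     0.   ] 64.41409552959668
gripctop [319.036 187.574]
handtop [318.977 208.382]
post+ [232.763 184.384]
post- [405.284 184.594]
stop+ [265.953 146.753]
```

View pics/w1.png

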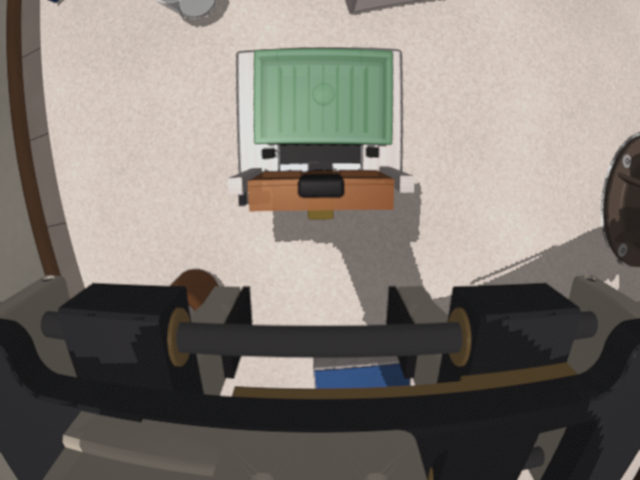

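The wrist view shows the grip at (321,186), the posts at (236,184) and (406,184) and the handle at (320,213). That is about 2 px right of prediction, so I shift station y by -1.7 mm. Next I lift the shield.

```bash
sed -i 's/^O=np.array.*/O=np.array([551.0,-150.4,0]);YS=-98.1/' h.py
python3 - <<'E'
from h import *
R=ori(YS,0,-1);q=R.as_quat()
f=lambda:(lambda s:print(round(s["t"],2),s["tcp_pos"],s["contact_force"],s["width"]))(bot.read_state())
bot.line_to(tcp(st(-50,0,250),R),200,q)
bot.line_to(tcp(st(-50,0,180),R),80);f()
bot.move_gripper(30,40);f()
s0=bot.read_state()
im=bot.camera("wrist");cv2.imwrite("pics/w2.png",im[:,:,::-1])
im=bot.camera("side");cv2.imwrite("pics/s2.png",im[160:330,280:460,::-1].repeat(3,0).repeat(3,1))
E
```

```text
5.33 [ 558.451 -100.899  161.527] [-0.152  0.505 -0.296] 64.04625322123843
5.91 [ 558.349 -100.931  161.193] [ 1.986 -0.044  1.577] 35.6376477088418
```

View pics/s2.png

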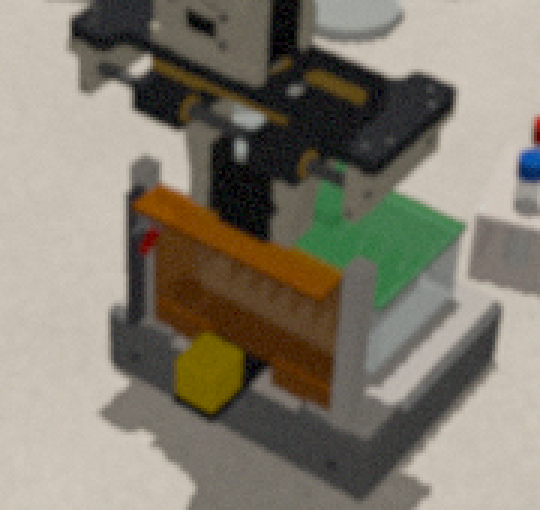

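View pics/w2.png

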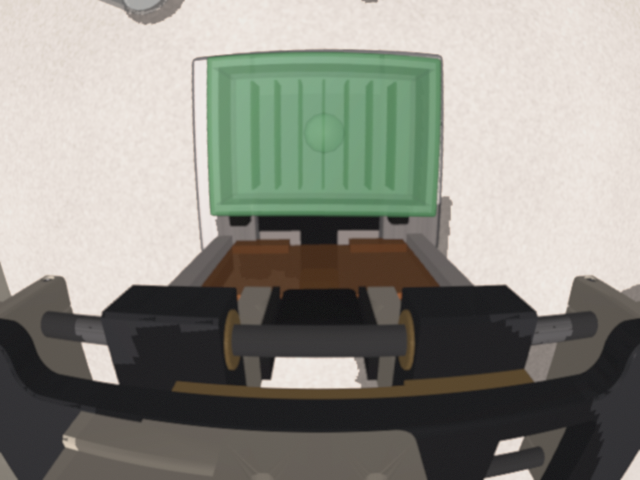

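The fingers hold the grip block at (320,310), width 35.6 mm, which matches its 36 mm. I'll lift it now.

Run:
```python
from h import *
f=lambda:(lambda s:print(round(s["t"],2),s["tcp_pos"],s["contact_force"],s["width"]))(bot.read_state())
p=bot.read_state()["tcp_pos"]
R=ori(YS,0,-1)
c=tcp(st(-50,0,180),R)
for d in(20,36,44.5):
    bot.line_to(c+d*Z,60);f()
bot.pause(.2);f()
bot.line_to(c+38*Z,30);f()
bot.line_to(c+35*Z,20);f()
bot.line_to(c+34*Z,20);f()
im=bot.camera("side");cv2.imwrite("pics/s3.png",im[130:330,280:460,::-1].repeat(3,0).repeat(3,1))
```

```text
6.49 [ 558.319 -100.931  181.074] [ 3.036 -1.037 -1.595] 36.10726593585323
6.91 [ 558.311 -100.898  196.823] [ 4.843 -1.533 -3.283] 35.939301608643255
7.2 [ 558.29  -100.906  205.251] [ 4.392 -3.316 -3.965] 35.34445938457507
7.4 [ 558.33  -100.897  205.012] [ 5.834 -2.632 -4.175] 35.69691525772906
7.77 [ 558.284 -100.938  198.139] [ 5.359 -2.305 -3.365] 35.948779709384766
8.07 [ 558.31  -100.905  195.811] [ 5.222 -2.719 -1.561] 35.944512394379906
8.32 [ 558.317 -100.907  195.436] [ 3.8   -1.344  3.758] 35.76202045487421
```

View pics/s3.png

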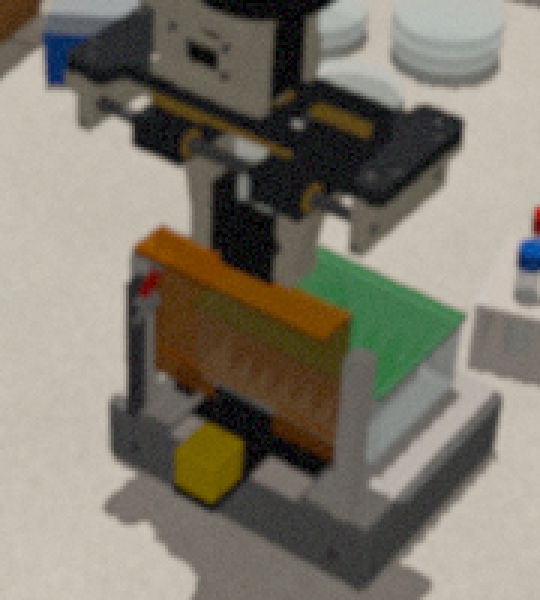

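Held: at 34 mm the force turned to +3.8 N upward, so the pawl carries the shield. I'll release it and move to the handle pre-pose.

Run:
```python
from h import *
import pickle
f=lambda:(lambda s:print(round(s["t"],2),s["tcp_pos"],s["contact_force"],s["width"]))(bot.read_state())
R=ori(YS,0,-1)
bot.move_gripper(60);f()
bot.line_to(tcp(st(-50,0,290),R),150);f()
T=ori(YS,40,-1);q=T.as_quat();ax=T.as_matrix()[:,2]
g=st(-87,0,71)
bot.move_ptp(tcp(g-190*ax,T),q)
bot.move_gripper(52)
s=bot.read_state();f();pickle.dump(s,open("w4.pkl","wb"))
im=bot.camera("wrist");cv2.imwrite("pics/w4.png",im[:,:,::-1])
im=bot.camera("side");cv2.imwrite("pics/s4full.png",im[:,:,::-1]);cv2.imwrite("pics/s4.png",im[130:330,280:460,::-1].repeat(3,0).repeat(3,1))
im=bot.camera("top");cv2.imwrite("pics/t4.png",im[:,:,::-1])
for p in((-71,14,84),(-71,-14,84),(-101,14,84),(-101,-14,84),(-101,14,54),(-101,-14,54)):print(p,wproj(st(*p),s))
```

```text
9.03 [ 557.965 -100.885  194.923] [-0.546 -0.025  0.865] 60.161416493064365
9.68 [ 557.521 -100.735  270.132] [-0.625 -0.531 -0.483] 59.91605348552059
10.85 [578.838  43.681 202.598] [0.444 0.602 0.486] 52.41905517548104
(-71, 14, 84) [303.778 202.293]
(-71, -14, 84) [335.024 202.267]
(-101, 14, 84) [303.16 232.43]
(-101, -14, 84) [335.717 232.403]
(-101, 14, 54) [304.432 246.36 ]
(-101, -14, 54) [334.426 246.335]
```

View pics/w4.png

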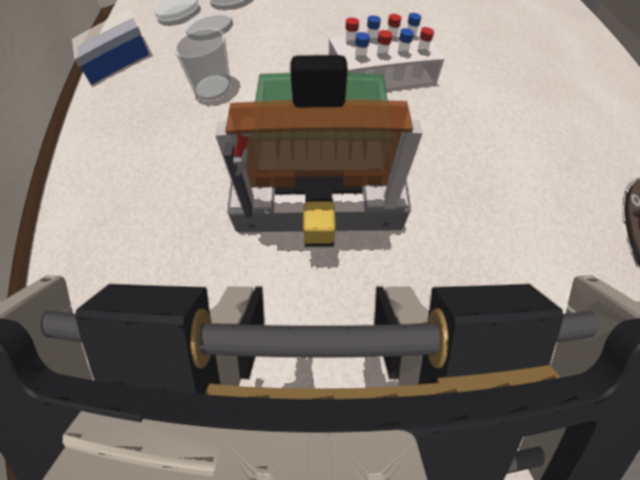

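View pics/s4.png

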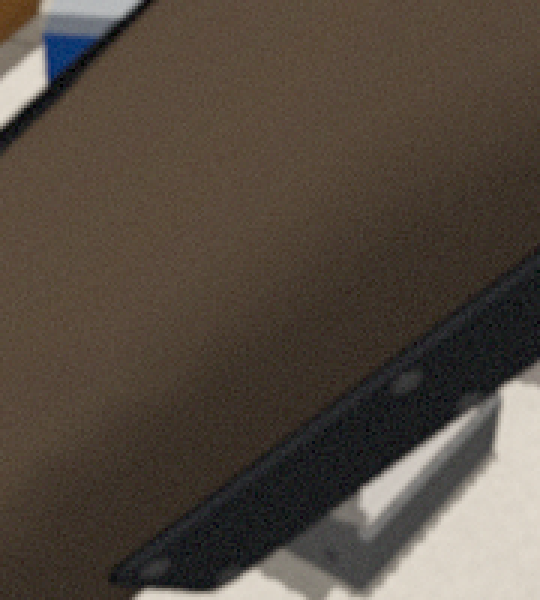

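View pics/t4.png

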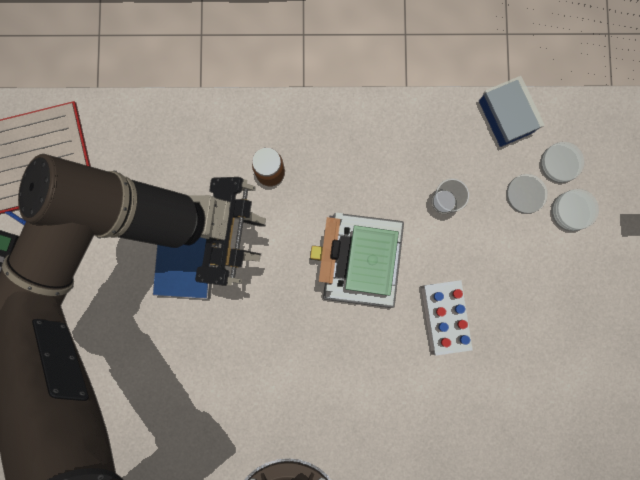

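The shield is up, with its lower edge clear of the black plate. The handle's top face is at columns 303–336 and rows 203–230, within 1–2 px of prediction. Moving in to grasp it.

Run:
```python
from h import *
f=lambda:(lambda s:print(round(s["t"],2),s["tcp_pos"],s["contact_force"],s["moment"],s["width"]))(bot.read_state())
T=ori(YS,40,-1);q=T.as_quat();ax=T.as_matrix()[:,2]
g=st(-87,0,71)
bot.line_to(tcp(g-40*ax,T),150);bot.line_to(tcp(g,T),60);f()
bot.move_gripper(20,50);f()
im=bot.camera("wrist");cv2.imwrite("pics/w5.png",im[:,:,::-1])
```

```text
12.97 [561.752 -76.371  56.542] [-0.11   0.155 -0.839] [ 2.231 -0.332  0.01 ] 51.627794417560374
13.49 [561.893 -76.085  56.569] [ 0.35  -0.084  1.162] [ 2.222 -0.655  0.292] 27.965724087834793
```

View pics/w5.png

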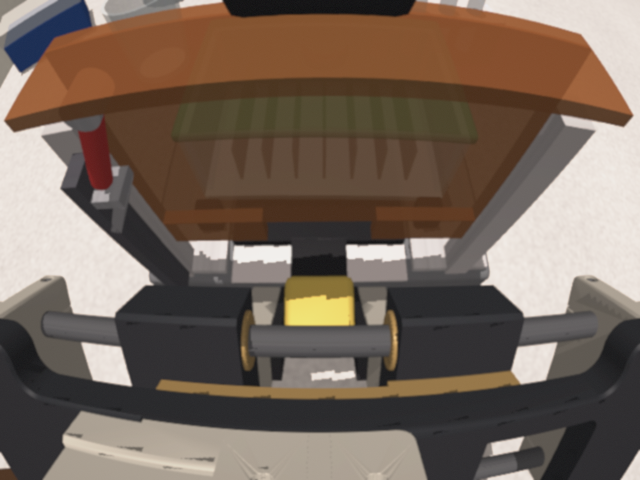

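The handle (319,300) is held at width 28.0 mm. Now the level draw.

Run:
```python
from h import *
f=lambda:(lambda s:print(round(s["t"],2),s["tcp_pos"],s["contact_force"],s["moment"],s["width"]))(bot.read_state())
T=ori(YS,40,-1);u,v=frame(YS)
c=tcp(st(-87,0,71),T)
for d in(10,30,60,95,124):
    bot.line_to(c-d*u,45);f()
im=bot.camera("wrist");cv2.imwrite("pics/w6.png",im[:,:,::-1])
im=bot.camera("top");cv2.imwrite("pics/t6.png",cv2.resize(im[190:330,190:430,::-1],None,fx=3,fy=3))
```

```text
13.92 [561.988 -66.985  56.58 ] [-5.517  0.406  4.049] [ 1.373  1.04  -1.385] 27.730908479391722
14.51 [564.036 -48.495  56.513] [-3.686 -6.684  2.548] [-0.097  0.5   -0.87 ] 27.949259242460695
15.32 [569.573 -17.401  56.409] [-3.463 -3.097  1.689] [ 0.952  0.396 -0.773] 27.623545957267794
16.25 [575.372  18.248  56.461] [0.149 1.098 2.417] [ 2.188 -0.492  0.169] 27.55852024338544
17.04 [578.849  46.473  56.239] [-0.306 -0.436 -1.066] [ 2.572 -0.4    0.04 ] 27.97662227264024
```

View pics/w6.png

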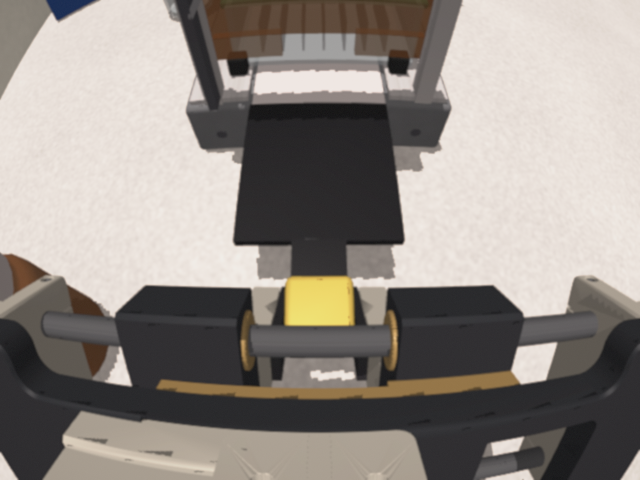

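View pics/t6.png

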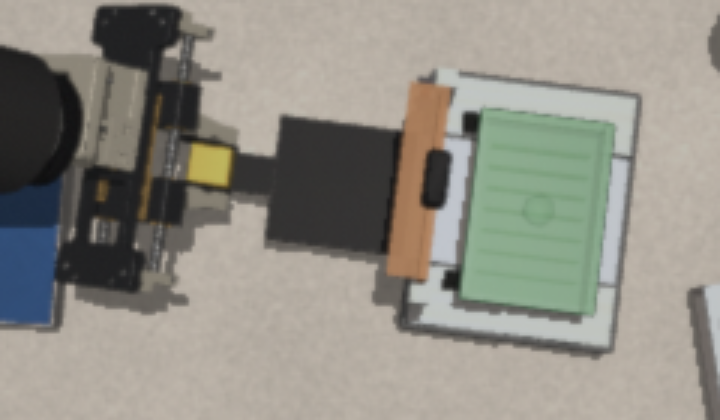

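The plate is fully out (rear edge at row 104 in the wrist view), the dish stands behind the stops and the shield is up. I'll move to a hover over the block and check alignment there.

Run:
```python
from h import *
import pickle
f=lambda:(lambda s:print(round(s["t"],2),s["tcp_pos"],s["contact_force"],s["moment"],s["width"]))(bot.read_state())
s=bot.read_state();T=ori(YS,40,-1);u,v=frame(YS)
# predicted plate corners now (handle held at point 2 above nominal centre => plate mid z 51)
h=s["tcp_pos"]-19*T.as_matrix()[:,2]
for x,y,z in((143,45,-17),(143,-45,-17),(43,45,-17),(43,-45,-17)):print((x,y),wproj(h+x*u+y*v+(z)*Z,s))
c=tcp(st(-87,0,71),T)
bot.line_to(c-150*u,100)
bot.line_to(c-150*u+60*Z,120)
B=np.array([540.5,227,45.]);P=ori(YB,40,-1);ub,vb=frame(YB)
g=B-94*ub+23*Z
bot.move_ptp(tcp(g+40*Z,P),P.as_quat())
bot.line_to(tcp(g+15*Z,P),60);bot.pause(.2)
s=bot.read_state();f();pickle.dump(s,open("w7.pkl","wb"))
im=bot.camera("wrist");cv2.imwrite("pics/w7.png",im[:,:,::-1])
im=bot.camera("top");cv2.imwrite("pics/t7f.png",im[:,:,::-1]);cv2.imwrite("pics/t7.png",cv2.resize(im[200:330,100:300,::-1],None,fx=4,fy=4))
im=bot.camera("side");cv2.imwrite("pics/s7f.png",im[:,:,::-1])
```

```text
(143, 45) [250.153 106.186]
(143, -45) [388.547 106.319]
(43, 45) [231.578 247.38 ]
(43, -45) [406.996 247.535]
19.92 [546.479 308.779  68.774] [-0.983  0.07  -1.722] [ 2.592 -0.21  -0.005] 27.746598100746397
```

View pics/w7.png

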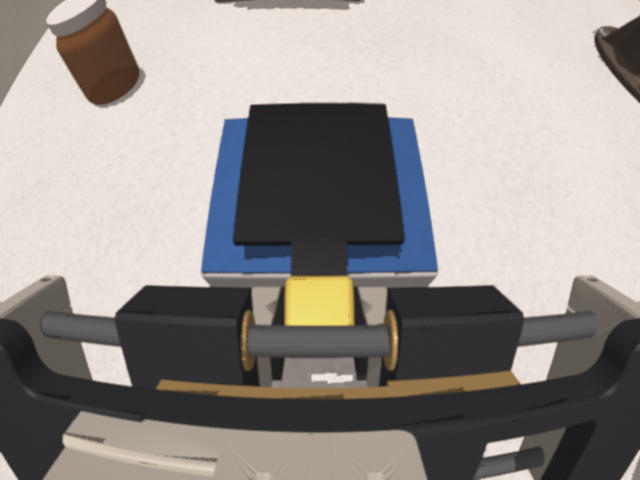

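View pics/t7.png

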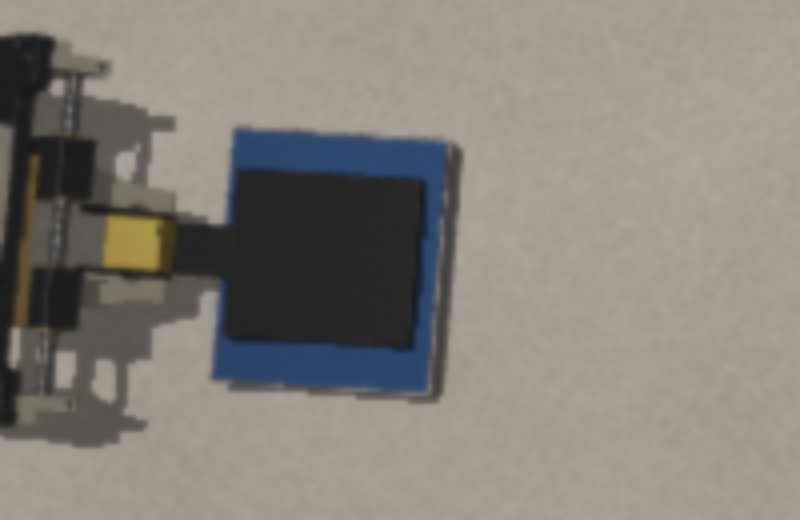

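View pics/s7f.png

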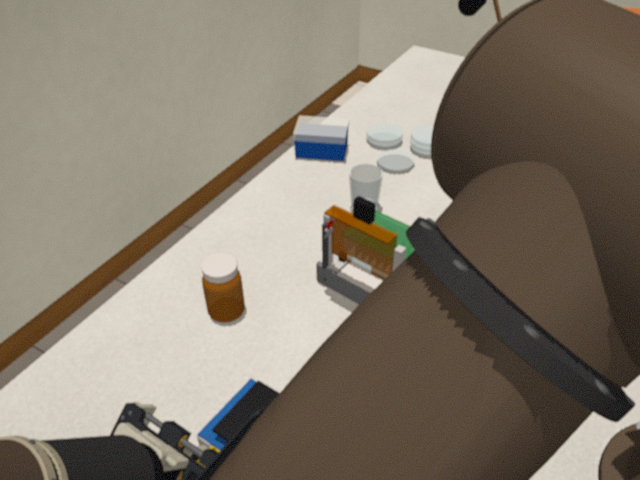

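Hover over block: in the wrist view the plate spans (250,104)–(403,243) inside the blue top (225,118)–(437,273). I'll compute the offsets from corners.

Run:
```python
from h import *
import pickle
s=pickle.load(open("w7.pkl","rb"));im=cv2.imread("pics/w7.png");h=cv2.cvtColor(im,cv2.COLOR_BGR2HSV).astype(int)
ub,vb=frame(YB);g=s["tcp_pos"]-19*Rn.from_quat(s["eef_rot"]).as_matrix()[:,2]
print("grasp",g)
# plate: dark mask rows 95..250 
m=np.zeros(h.shape[:2],np.uint8);m[95:262,190:450]=((h[...,2]<60)&(h[...,1]<120))[95:262,190:450]
m=cv2.morphologyEx(m,cv2.MORPH_OPEN,np.ones((3,3)))
L=lambda xs,ys,:np.polyfit(ys,xs,1)
def edges(m,r0,r1):
    rows=np.arange(r0,r1);l=[np.where(m[r])[0].min() for r in rows];r_=[np.where(m[r])[0].max()+1 for r in rows];return np.polyfit(rows,l,1),np.polyfit(rows,r_,1)
def cols(m,c0,c1):
    cs=np.arange(c0,c1);t=[np.where(m[:,c])[0].min() for c in cs];b=[np.where(m[:,c])[0].max()+1 for c in cs];return np.array(t),np.array(b)
l,r=edges(m,112,230);t,_=cols(m,260,380);_,b=cols(m,242,285);_,b2=cols(m,355,398)
print("plate left@110/230",np.polyval(l,[110,230]),"right",np.polyval(r,[110,230]),"top",t[[0,60,-1]],"bot",b[[0,-1]],b2[[0,-1]])
blue=((abs(h[...,0]-108)<15)&(h[...,1]>120)).astype(np.uint8);blue[:, :190]=0;blue[:,450:]=0;blue[:110]=0;blue[278:]=0
bl,br=edges(blue,125,262);bt1=cols(blue,228,242)[0];bt2=cols(blue,398,411)[0];bb=cols(blue,215,425)[1]
print("blue left",np.polyval(bl,[120,270]),"right",np.polyval(br,[120,270]),"top",bt1[[0,-1]],bt2[[0,-1]],"bot",bb[[0,60,150,-1]])
loc=lambda p:np.array([np.dot(p-B,ub),np.dot(p-B,vb)])
zt=g[2]-17
for nm,lr,rows,z in(("plate",(l,r),(110,170,230),zt),("blue",(bl,br),(125,190,260),45)):
    for row in rows:
        a=loc(wonz((np.polyval(lr[0],row),row),z,s));c=loc(wonz((np.polyval(lr[1],row),row),z,s));print(nm,row,a,c,"mid",(a+c)/2,"w",a[1]-c[1])
print("rear plate",[loc(wonz((c,t[c-260]),zt,s)) for c in(265,319,375)])
print("front plate top?",[loc(wonz((c,x),zt-6,s)) for c,x in((250,b[8]),(390,b2[35]))])
print("blue rear",loc(wonz((235,np.mean(bt1)),45,s)),loc(wonz((405,np.mean(bt2)),45,s)),"front",[loc(wonz((c,bb[c-215]),45,s)) for c in(220,270,370,420)])
```

```text
grasp [547.345 320.953  83.335]
plate left@110/230 [249.645 234.515] right [386.519 403.392] top [106 104 105] bot [245 245] [245 245]Traceback (most recent call last):
  File "<stdin>", line 17, in <module>
  File "<stdin>", line 13, in cols
    return umr_minimum(a, axis, None, out, keepdims, initial, where)
ValueError: zero-size array to reduction operation minimum which has no identity
```

Run:
```python
from h import *
import pickle
s=pickle.load(open("w7.pkl","rb"))
ub,vb=frame(YB);g=s["tcp_pos"]-19*Rn.from_quat(s["eef_rot"]).as_matrix()[:,2]
im=cv2.imread("pics/w7.png");h=cv2.cvtColor(im,cv2.COLOR_BGR2HSV).astype(int)
blue=((abs(h[...,0]-108)<15)&(h[...,1]>120)).astype(np.uint8);blue[:, :190]=0;blue[:,450:]=0;blue[:110]=0;blue[285:]=0
rows=np.arange(125,255);bl=np.polyfit(rows,[np.where(blue[r])[0].min() for r in rows],1);br=np.polyfit(rows,[np.where(blue[r])[0].max()+1 for r in rows],1)
top=lambda c:np.where(blue[:,c])[0].min();bot_=lambda c:np.where(blue[:,c])[0].max()+1
loc=lambda p:np.round([np.dot(p-B,ub),np.dot(p-B,vb)],1)
zt=g[2]-17
P=lambda row:(249.645+(row-110)*(234.515-249.645)/120,386.519+(row-110)*(403.392-386.519)/120)
for nm,f,rs,z in(("plate",P,(110,170,230),zt),("blue",lambda r:(np.polyval(bl,r),np.polyval(br,r)),(125,190,250),45)):
    for row in rs:
        a,c=f(row);a=loc(wonz((a,row),z,s));c=loc(wonz((c,row),z,s));print(nm,row,a,c,(a+c)/2,"w",a[1]-c[1])
print("rear",[loc(wonz((c,x),zt,s)) for c,x in((265,105),(319,104.3),(375,105))],"front bottom",[loc(wonz((c,245),zt-6,s)) for c in(250,390)])
print("blue rear",[loc(wonz((c,top(c)),45,s)) for c in(230,240,400,408)],"front",[loc(wonz((c,bot_(c)),45,s)) for c in(215,240,400,425)])
```

```text
plate 110 [45.2 44.5] [ 45.2 -43.6] [45.2   0.45] w 88.1
plate 170 [-3.  43.8] [ -2.9 -43.6] [-2.95  0.1 ] w 87.4
plate 230 [-41.3  44. ] [-41.2 -44.4] [-41.25  -0.2 ] w 88.4
blue 125 [52.5 67.2] [ 52.6 -67.3] [52.55 -0.05] w 134.5
blue 190 [-2.6 66.2] [ -2.4 -66.9] [-2.5  -0.35] w 133.10000000000002
blue 250 [-43.7  66.8] [-43.5 -67.8] [-43.6  -0.5] w 134.6
rear [array([49.3, 34.9]), array([49.1, -0.1]), array([ 49.5, -36.5])] front bottom [array([-47.2,  36.2]), array([-47.1, -37.8])]
blue rear [array([57.2, 63.5]), array([56.7, 56. ]), array([ 57.9, -57.9]), array([ 57.3, -63.7])] front [array([-57.1,  58.6]), array([-56.9,  43.9]), array([-56.9, -45.6]), array([-56.4, -60.3])]
```

Offsets against the block: x about +0.9 mm, y about +0.4 mm, yaw about 0.1°. I'll trim those and lower gently while watching the force.

Run:
```python
from h import *
B=np.array([540.5,227,45.]);P=ori(YB,40,-1);ub,vb=frame(YB)
g0=B-94.9*ub-0.4*vb
def go(z,vel): bot.line_to(tcp(g0+(z-45)*Z,P),vel)
go(73,60);bot.pause(.15);s=bot.read_state();f0=s["contact_force"].copy();m0=s["moment"].copy();print(s["t"],s["tcp_pos"],f0,m0)
z=73
while z>65.5:
    z-=.75;go(z,15);s=bot.read_state();d=s["contact_force"]-f0;print(round(s["t"],2),z,s["tcp_pos"][2]+14.55,d,s["moment"]-m0)
    if d[2]>2.5: break
im=bot.camera("wrist");cv2.imwrite("pics/w8.png",im[:,:,::-1])
```

```text
20.5333 [546.062 309.564  58.412] [ 0.981  0.553 -1.34 ] [ 2.58  -0.225  0.022]
20.78 72.25 72.3172632050105 [-1.097 -0.597  0.812] [ 0.007 -0.021 -0.028]
21.03 71.5 71.47643074258856 [-1.346 -0.633  0.018] [ 0.005  0.028 -0.062]
21.28 70.75 70.65997250349683 [-1.324  0.33  -0.171] [ 0.013 -0.016 -0.022]
21.53 70.0 69.91684156353207 [-1.432 -0.465 -0.679] [ 0.03  -0.035 -0.029]
21.78 69.25 69.2090643477353 [-1.248 -0.392  0.593] [0.051 0.019 0.008]
22.03 68.5 68.43568118172168 [-0.45  -0.422  0.135] [ 0.049 -0.045 -0.003]
22.28 67.75 68.11866938429509 [-1.933 -0.089  3.591] [-0.621  0.177 -0.259]
```

View pics/w8.png

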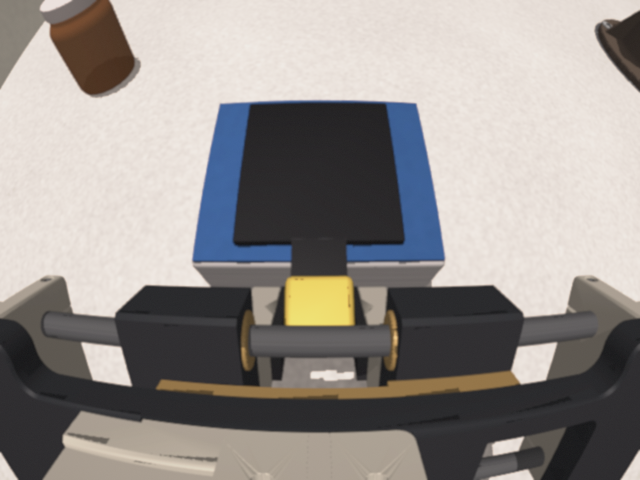

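Run:
```python
from h import *
s=bot.read_state();ub,vb=frame(YB);loc=lambda p:np.round([np.dot(p-B,ub),np.dot(p-B,vb)],1)
im=cv2.imread("pics/w8.png");h=cv2.cvtColor(im,cv2.COLOR_BGR2HSV).astype(int)
blue=((abs(h[...,0]-108)<15)&(h[...,1]>120)).astype(np.uint8);blue[:,:180]=0;blue[:,460:]=0;blue[:90]=0;blue[275:]=0
dark=(h[...,2]<60)&(h[...,1]<120)
for c in(225,235,405,412):
    q=np.where(blue[:,c])[0];print("blue",c,q.min(),q.max()+1,loc(wonz((c,q.min()),45,s)),loc(wonz((c,q.max()+1),45,s)))
for c in(260,290,350,380):
    q=np.where(dark[95:255,c])[0]+95;print("plate",c,q.min(),q.max()+1,loc(wonz((c,q.min()),51,s)),loc(wonz((c,q.max()+1),45,s)))
for r in(130,180,230):
    q=np.where(blue[r])[0];k=np.where(dark[r,200:440])[0]+200;print(r,[loc(wonz((c,r),45,s))[1] for c in(q.min(),q.max()+1)],[loc(wonz((c,r),51,s))[1] for c in(k.min(),k.max()+1)])
```

```text
blue 225 105 261 [56.9 63.8] [-57.1  48.6]
blue 235 104 261 [57.3 56.7] [-57.   43.2]
blue 405 104 261 [ 57.5 -59.3] [-56.9 -45.7]
blue 412 104 260 [ 57.9 -64.3] [-56.4 -49.5]
plate 260 105 245 [49.  37.8] [-47.9  30.4]
plate 290 104 244 [49.1 18.2] [-47.3  14.5]
plate 350 104 244 [ 49.2 -20.6] [-47.2 -17. ]
plate 380 104 244 [ 50.1 -40.4] [-47.2 -32.9]
130 [np.float64(67.0), np.float64(-66.8)] [np.float64(43.8), np.float64(-43.8)]
180 [np.float64(66.4), np.float64(-67.0)] [np.float64(43.3), np.float64(-44.5)]
230 [np.float64(66.2), np.float64(-67.6)] [np.float64(43.3), np.float64(-44.7)]
```

The plate is centred within 1 mm and touching. Releasing and retreating.

Run:
```python
from h import *
f=lambda:(lambda s:print(round(s["t"],2),s["tcp_pos"],s["contact_force"],s["width"]))(bot.read_state())
P=ori(YB,40,-1);ax=P.as_matrix()[:,2];p=bot.read_state()["tcp_pos"]
bot.move_gripper(40,10);bot.move_gripper(56);f()
bot.line_to(p-40*ax,50);bot.line_to(p-150*ax,150);f()
im=bot.camera("wrist");cv2.imwrite("pics/w9.png",im[:,:,::-1])
s=bot.read_state();import pickle;pickle.dump(s,open("w9.pkl","wb"))
bot.line_to(p-150*ax+150*Z,250);j=bot.read_state()["joint_pos"].copy();j[0]+=.5;bot.move_joints(j);f()
for n in("top","side"):
    im=bot.camera(n);cv2.imwrite(f"pics/{n}9.png",im[:,:,::-1])
```

```text
23.38 [546.023 309.512  53.219] [-0.484 -0.245  0.618] 55.802599880535276
25.23 [552.641 405.068 167.648] [-0.468 -0.04  -0.315] 56.109733654631725
27.32 [292.119 620.053 318.226] [-0.003 -0.858 -0.219] 56.23811797428013
```

View pics/w9.png

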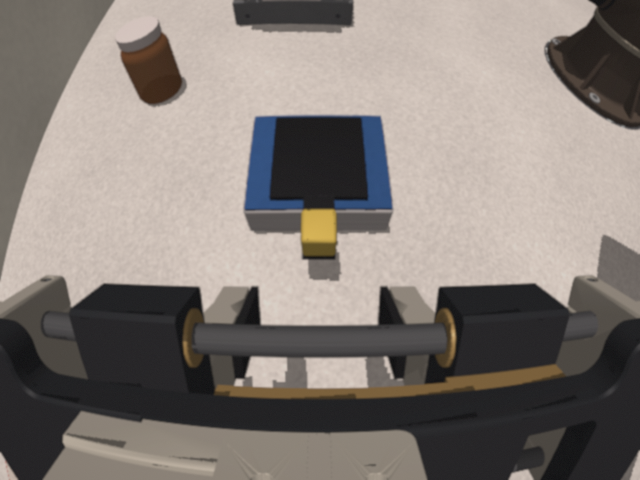

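View pics/top9.png

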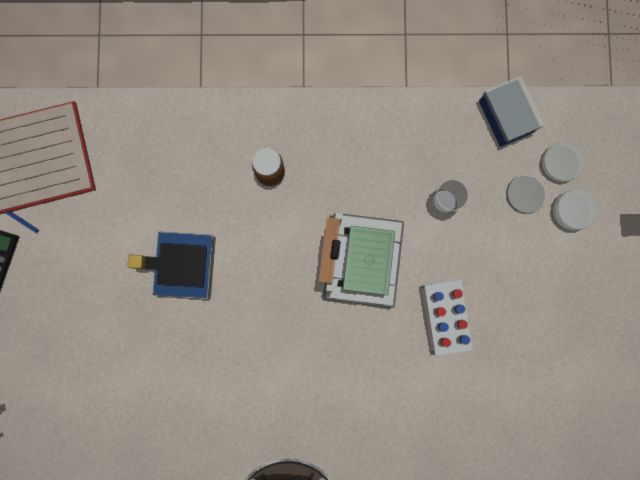

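View pics/side9.png

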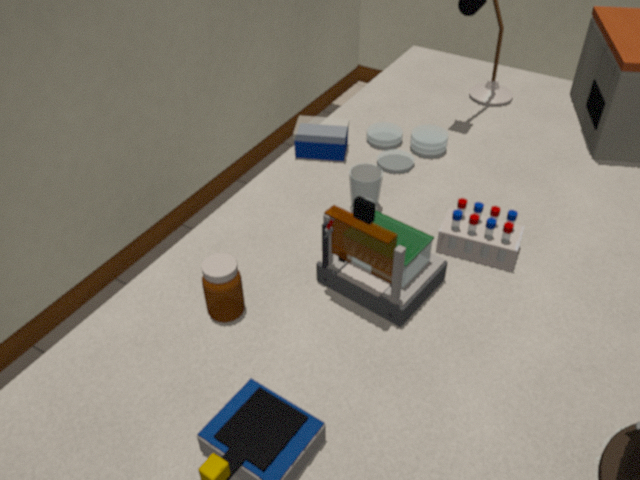

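The plate lies centred on the blue top (top view, about (182,265)). The shield is up, the dish is against its stops, and rack, jar and beaker are at their starting pixels. One last numeric check, then I hand in.

Run:
```python
from h import *
t=cv2.imread("pics/top9.png");h=cv2.cvtColor(t,cv2.COLOR_BGR2HSV).astype(int)
def rect(f,z,roi):
    m=np.zeros(h.shape[:2],np.uint8);y0,y1,x0,x1=roi;m[y0:y1,x0:x1]=f[y0:y1,x0:x1]
    c,_=cv2.findContours(m,cv2.RETR_EXTERNAL,cv2.CHAIN_APPROX_NONE);c=max(c,key=cv2.contourArea)
    return cv2.minAreaRect(np.array([onz("top",p[0]+0.,z)[:2] for p in c],np.float32))
print("plate",rect((h[...,2]<60)&(h[...,1]<130),51,(235,295,160,212)))
print("block",rect((h[...,1]>60)&(abs(h[...,0]-108)<14)|(h[...,2]<60),45,(230,302,154,212)))
print("dish",rect((abs(h[...,0]-62)<22)&(h[...,1]>45),110,(215,305,335,410)))
a=cv2.imread("pics/top0.png");d=cv2.absdiff(a,t).max(2)
for n,(x0,x1,y0,y1) in dict(jar=(250,290,140,192),beaker=(428,470,175,220),rack=(418,476,275,360)).items():print(n,d[y0:y1,x0:x1].max())
bot.close_job()
```

```text
plate ((541.3796997070312, 226.00588989257812), (99.99750518798828, 89.9541015625), 85.97833251953125)
block ((542.0923461914062, 228.35806274414062), (120.37748718261719, 136.3765869140625), 85.84651947021484)
dish ((545.7105712890625, -171.1045379638672), (93.72572326660156, 132.1910400390625), 82.64212036132812)
jar 4
beaker 2
rack 2
the job is handed in; nothing more can be done
```

I lifted the amber shield by its grip to about 44 mm and let it down. The pawl caught, and the wrist force turned from -4 N to +3.8 N while lowering. I then gripped the yellow handle leaning 40°, drew the plate level out from under the dish, and laid it on the blue-topped block. First contact was about 3.6 N. The job was handed in at about 27.5 s of robot time.

**Last checks (final fixed-camera pictures):**
- **Plate:** within about 1 mm of the block's centre by the wrist camera. The top camera shows 0.7 mm across and 2.4 mm along the block. That second figure disagrees a little, because the block outline I used there included part of the tab. The yaw difference is about 0.1°, and no tilt was visible.
- **Shield and dish:** the shield is still up. The dish moved about 7 mm towards the stops, within the roughly 10 mm allowed, and its measured yaw differs by about 0.8° from the start.
- **Rack, jar and beaker:** no pixel changes beyond noise.

The side camera disagreed with the top camera by about 4 mm when I first located the block. I settled that with the wrist camera before placing. No check failed.

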